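# Rock the tight V-block out of the marking fixture

### The job

The steel V-block sits tight between the spring plungers and locating buttons of the laser-marking fixture, and the fixture only drops over two dowels, so a straight pull would bring the fixture up with it. Take the block by its head and rock it side to side between the buttons and the plungers, leaning it a few degrees towards each in turn while easing it up, until it frees, with the fixture staying down on its dowels and the other things on the bench left alone. Finish still holding the block upright and at rest over its pocket, its underside a centimetre or two above the top of the fixture's walls, so that the pocket can be blown clean; do not put it down or let go.

Things in the scene. Friction and masses are not known exactly. Their poses are not given: they have to be found in the camera images.
- block: The steel V-block to free, seated in the pocket: 30 mm (its x) by 40 mm (y) by 74 mm high (z), about 0.45 kg. Origin: centre of its underside. Lowest 3 mm stepped in by 1.5 mm all round; a V-groove 14 mm deep along x is cut in its top. Seated, its axes are those of pocket. Its upper 40 mm stands above the walls: grip it there across the 30 mm (fingers closing along x), below the groove.
- block_grip (a point): Point on the block's axis 60 mm above its underside (26 mm above the walls' top when seated): a TCP placed here has its fingertips 7 mm above the walls. A firm grip keeps the block square to the fingers, so to lean it tilt the tool with it about the noses; pushing the upright tool sideways mostly just shifts the block against the plungers.
- block_top (a point): Point on the block's axis at its top, 74 mm above its underside.
- pocket (a point): Centre of the pocket's floor in the fixture, 26 mm above the bench; z up, y is the rocking direction. Side walls: inner faces at y = +/-23 mm, 26 mm thick, 60 mm long, tops 34 mm above this floor. Low lips at x = +/-17 mm, 10 mm high, close the ends with 2 mm of play. The block touches only floor and noses, and can lean about 9 degrees either way along y before it meets a wall.
- buttons (a point): Between the noses of the two fixed round locating buttons in the +y wall, where they touch the block's side: y = +20 mm, 16 mm above the pocket's floor (noses at x = +/-9 mm). Leaning the block about the noses of one side slides its other side up: each lean from one side over to the other walks it up by half its width times the change of angle. It is free once raised 13 to 16 mm.
- plungers (a point): Between the noses of the two spring plungers in the -y wall (brass bodies show outside), where they touch the block's other side: y = -20 mm, 16 mm above the pocket's floor. They press the block on to the buttons with about 14 N together and give way up to 4 mm. Friction so holds it with 14 to 21 N against a straight pull, more than the fixture weighs.
- walls_top (a point): Point midway between the side walls at the height of their top faces, 34 mm above the pocket's floor: the block is clear when its underside is above this.
- nest (a joint): How far the fixture has been lifted off its sub-plate along its two dowels (m), 0 when down. Fixture: grey base 90 by 194 by 14 mm with two aluminium walls, 1.2 kg, held down only by its weight; it cannot shift or turn sideways.
- plate: The aluminium sub-plate under the fixture, screwed to the bench: 190 mm (x) by 240 mm (y) by 12 mm; origin at the centre of its underside, axes parallel to those of pocket, which is 26 mm above it. Two 10 mm dowels at y = +/-76 mm reach 36 mm above the bench.
- spare_block: Bystander: a small steel V-block, 26 by 28 by 36 mm, standing loose on the sub-plate in front of the fixture. Origin under its centre.
- hex_key: Bystander: L-shaped hex key, 6 mm thick, 70 mm by 22 mm, lying on the sub-plate in front of the fixture. Origin at the middle of the long leg.
- tube_pack: Bystander: banded pack of clear tubes with blue feet, 90 by 72 by 83 mm, left of the fixture. Origin under its centre.
- jar: Bystander: white plastic jar, 68 mm across, 85 mm high, left of the fixture. Origin under its centre.
- tape: Bystander: orange tape measure, 80 by 62 by 34 mm, right of the fixture. Origin under its centre.
- mouse: Bystander: black computer mouse, 105 by 60 by 33 mm, at the right. Origin under its centre.
- brush: Bystander: hand brush 170 mm long lying beyond the fixture. Origin at its underside.
Not all that is in view belongs to the job. What is shaped like the block but green or red is not meant.

How it is judged:
By the outcome, as a careful person would: the job done as asked, in the order asked, and still so for the second after the job is handed in, while the arm keeps its last pose, push and grip.
It also fails if it takes over 45 s, if anything falls off the work surface, if the arm or the gripper's body presses on something with over 40 N, if the wrist force passes 120 N, or if a joint passes its speed limit or range.

### The arm

A 6-joint arm with a two-finger parallel gripper is mounted at the origin on the work surface. World frame = base frame: x ahead of the robot, y to its left, z up, the work surface at z = 0. Lengths are in m, angles in rad, forces in N, time in s.
With the tool pointing down it reaches from about 0.25 to 0.725 m from the base axis. Payload 4 kg.
Tool frame: the origin (TCP) lies between the finger pads, 19 mm behind the fingertips; this is the grasp point; z points along the fingers, y is the line along which they close (so a half turn about z gives the same grasp; the last joint's range is limited). The gripper opens to 85 mm and grips with 20 to 120 N. Pads are 22 mm wide; open, the fingers measure 114 mm over their backs; the gripper's body (76 mm by 85 mm) begins 54 mm behind the grasp point. The pads swing forward as they close: fully open they stand 13 mm farther back than shut.
Start: joints at [1.312, 0.241, 0.005, 1.335, 0, 1.571], TCP at [0.128, 0.483, 0.25] pointing down, gripper open.
Joint ranges: [-2.72, 2.72], [-1.05, 1.87], [-1.09, 1.28], [-1.99, 2.15], [-1.42, 1.44], [-3.14, 3.14]. Speed limits (rad/s): [2.79, 2.79, 3.14, 3.14, 3.14, 3.14].

### API

Orientations are given as a unit quaternion [x, y, z, w].
In Python, from workcell import bot, camera, job_done gives the robot as it stands.
- The arm moves only by the tool carry_out, never from a script. Its argument "plan" is a list of rows, each an object of numbers: "dx", "dy", "dz": the shift along the tool's x, y, z in mm; "twist": the turn about the tool's z in degrees; "fingers": the closure, from -1 (fully open) to 1 (shut). In form: [{"dx": .., "dy": .., "dz": .., "twist": .., "fingers": ..}, ...]. A call has exactly 5 rows; each row is the pose to reach, as a shift and turn from the pose commanded when the call began, along the tool's axes at that moment; what a row does not reach only later rows make up. A row lasts 1/12 s, in which the tool goes at most 41.7 mm and 7.16 degrees, less where a joint would pass 70% of its speed; a pose out of reach is approached as far as the arm can. A call with a gripper value outside its range is refused whole. The fingers move at their own pace and stop on an object; the grip force is fixed at half the most. Time passes only in rows, so rows that repeat a pose let the fingers close, or fill a call up. It gives the time, the measured TCP pose, the force, the opening and the grip force at its end, in the units of the state.
- bot.get_obs(): the state, without advancing time (a new reading comes with each control period).
- camera(name): name is "scene" or "top" or "wrist"; returns a dict with "image" (384x512x3 uint8, red, green, blue), "intrinsics" (3x3 intrinsics, pixels), "eye" and "attitude" of the camera in the world. Camera axes: x right, y down, z forward; pixel columns grow to the right and rows downward; lengths in m; the calibration is good to about 2 mm. A picture is of the moment at which its call begins. There is no depth.
- job_done(): hands the job in; it is judged then, once.
The state is a dict: "clock": time; "joint_pos": joint angles; "joint_vel": joint speeds; "tau": joint torques, N m; "eef_pos": TCP position; "tool_rot": TCP orientation; "ft_force": force on the tool from outside, world axes, zero at the start; "ft_torque": the same for the moment, N m; "grip_width": finger opening in m; "grasp_force": force on a finger pad.
Only numpy, scipy, OpenCV 4.12 (cv2) and the standard library are available. Lean on these libraries where they do the work, as an engineer would, in place of code of your own. Each camera call takes 0.05 s, during which the arm holds its last target. There are 200 camera calls.

## Working session

There is one attempt and no reset: what is moved stays moved. The work goes in short steps, Python scripts to look and compute and a tool call to move; the robot and the scene stay as the last step left them, time stands still between calls to the robot, and variables do not carry over. Pictures are saved under pics/ and viewed, at most 10 in all, crops included, and the job is handed in when it is done.

Besides the shell and the picture viewer there is one more tool, called after "Request:" as name(argument=value, ...), one argument or row to a line, values as JSON. carry_out: Moves the arm, as the interface text tells. Its arguments: {"type":"object","properties":{"plan":{"type":"array","items":{"type":"object","properties":{"dx":{"type":"number"},"dy":{"type":"number"},"dz":{"type":"number"},"twist":{"type":"number"},"fingers":{"type":"number"}}}}},"required":["plan"]}

```bash
mkdir -p pics; ls; cat > h.py <<'E'
import numpy as np, cv2
from scipy.spatial.transform import Rotation as R
from workcell import bot, camera, job_done
def shot(n,f=None,crop=None,s=1):
    c=camera(n)
    if f:
        im=c["image"][...,::-1]
        if crop: im=im[crop[1]:crop[3],crop[0]:crop[2]]
        cv2.imwrite("pics/"+f,cv2.resize(im,None,fx=s,fy=s,interpolation=cv2.INTER_CUBIC))
    return c
def rot(c):
    a=np.array(c["attitude"]); return a if a.shape==(3,3) else R.from_quat(a).as_matrix()
def onz(c,u,v,z):
    d=rot(c)@np.linalg.solve(c["intrinsics"],[u,v,1]); e=np.array(c["eye"]); return e+d*(z-e[2])/d[2]
def proj(c,p):
    q=c["intrinsics"]@(rot(c).T@(np.atleast_2d(p)-c["eye"]).T); return (q[:2]/q[2]).T
E
python3 - <<'E'
from h import *
o=bot.get_obs(); print(o)
for n in("scene","top"):
    c=shot(n,n+"0.png",s=1.5); print(n,c["eye"],c["attitude"],c["intrinsics"])
E
```

```text
pics
{'clock': 0.0, 'joint_pos': array([1.31199477e+00, 2.41423692e-01, 3.72534334e-03, 1.33520702e+00,
       5.63813476e-05, 1.57083109e+00]), 'joint_vel': array([ 2.73555053e-04,  1.12312547e-03, -1.35890803e-03,  4.02770698e-04,
        1.03831657e-03,  6.36069574e-05]), 'tau': array([ 2.16594572e-04, -3.72318721e+01,  2.52405488e+01,  1.68782490e-02,
       -8.82400150e-05, -6.00460854e-07]), 'eef_pos': array([0.1277932 , 0.48277722, 0.249108  ]), 'tool_rot': array([ 1.29057148e-01,  9.91636597e-01, -1.04206906e-03, -1.64012115e-04]), 'ft_force': array([-0.02253323, -0.56275277,  0.53997612]), 'ft_torque': array([0.00894528, 0.01419526, 0.01748594]), 'grasp_force': 0.0, 'grip_width': 0.085286046799691}
scene [1.38702203 0.44932751 0.88363756] [ 0.47128649  0.7801284  -0.3584024  -0.20208029] [[390.67139035   0.         255.08028271]
 [  0.         390.67139035 197.67525977]
 [  0.           0.           1.        ]]
top [ 4.24237027e-01 -8.47655679e-05  1.32943037e+00] [-0.70482861  0.7067299  -0.04367802  0.04291507] [[461.88483554   0.         265.52341066]
 [  0.         461.88483554 189.58339757]
 [  0.           0.           1.        ]]
```

View pics/top0.png

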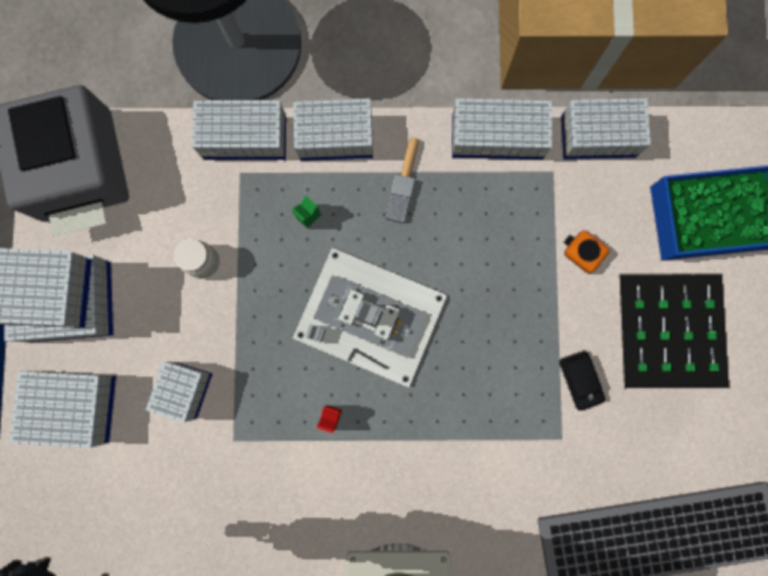

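View pics/scene0.png

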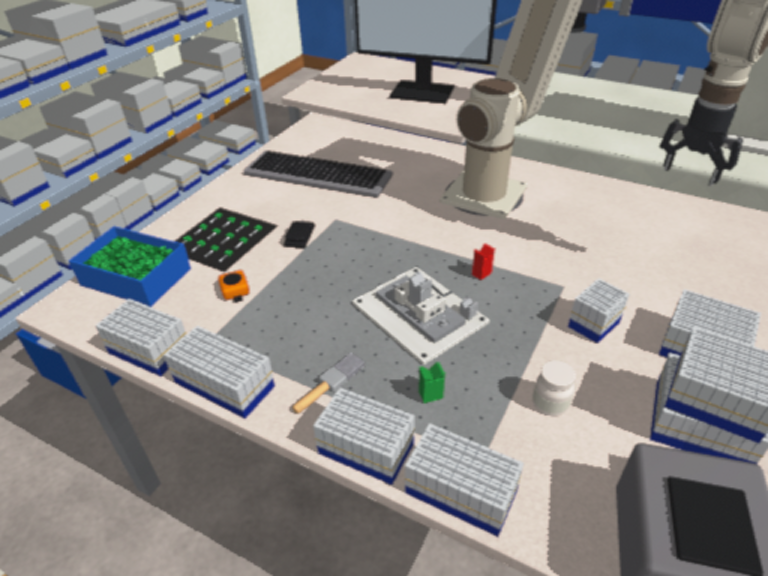

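```bash
python3 - <<'E'
from h import *
c=shot("top","topc.png",(185,160,305,262),6)
P=np.array([onz(c,u/1.5,v/1.5,.012) for u,v in((334,250),(446,297),(410,386),(294,338))])
print(P, P.mean(0)); d=P[0]-P[1]; print(np.degrees(np.arctan2(-d[0],d[1])),np.linalg.norm(d)); d=P[0]-P[3]; print(np.degrees(np.arctan2(d[1],d[0])),np.linalg.norm(d))
d=P[1]-P[2]; print(np.degrees(np.arctan2(d[1],d[0])))
print(R.from_quat(bot.get_obs()["tool_rot"]).as_matrix())
E
```

```text
[[ 0.65356836  0.12199334  0.012     ]
 [ 0.56192471 -0.09288346  0.012     ]
 [ 0.39372982 -0.02324944  0.012     ]
 [ 0.48448078  0.19643415  0.012     ]] [0.52342592 0.05057365 0.012     ]
-23.09795287358556 0.23360350053035692
-23.76149692041571 0.18474859016377546
-22.489940792139496
[[-9.66703773e-01  2.55897766e-01 -3.85846874e-04]
 [ 2.55898057e-01  9.66702562e-01 -1.52998381e-03]
 [-1.85202787e-05 -1.57777859e-03 -9.99998755e-01]]
```

View pics/topc.png

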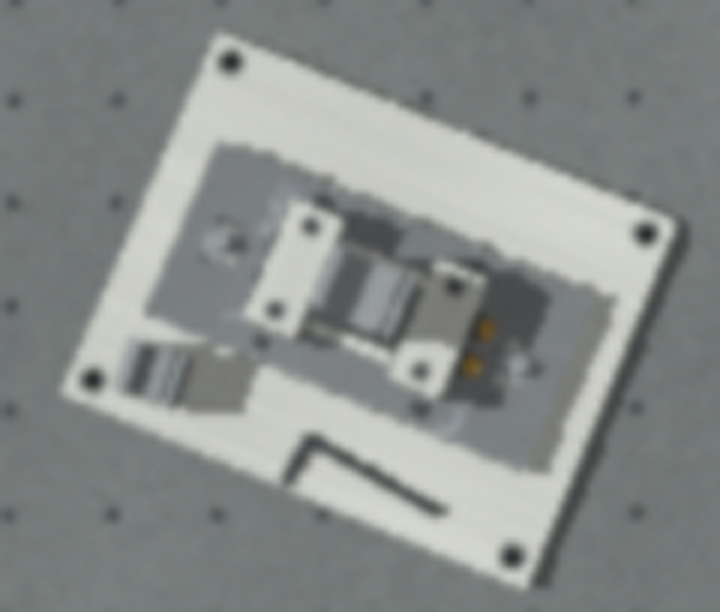

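Request:
carry_out(
  plan=[
    {"dx":-33,"dy":-21,"dz":0,"twist":6.5,"fingers":-1},
    {"dx":-66,"dy":-42,"dz":0,"twist":13,"fingers":-1},
    {"dx":-98,"dy":-63,"dz":0,"twist":19.5,"fingers":-1},
    {"dx":-131,"dy":-84,"dz":0,"twist":26,"fingers":-1},
    {"dx":-164,"dy":-105,"dz":0,"twist":33,"fingers":-1},
  ],
)

```text
clock: 0.57
eef_pos: [0.2602, 0.3383, 0.2498]
tool_rot: [0.408, 0.913, -0.0, -0.0]
ft_force: [0.8, 0.5, 0.3]
grip_width: 0.0851
grasp_force: 0.0
```

```bash
cat >> h.py <<'E'
def go(p,yaw=-23,verbose=1):
    "shift in tool axes (mm) and twist (deg) to TCP p with tool y at world angle yaw"
    o=bot.get_obs(); M=R.from_quat(o["tool_rot"]).as_matrix()
    a=np.degrees(np.arctan2(M[1,1],M[0,1])); 
    print("d",np.round(1000*M.T@(np.array(p)-o["eef_pos"]),1),"twist",round((a-yaw+180)%360-180,2),"pos",o["eef_pos"].round(4),"t",round(o["clock"],2),"F",o["ft_force"].round(1),"j",o["joint_pos"].round(2))
E
python3 - <<'E'
from h import *
c=camera("top")
px=[(185+u/6,160+v/6) for u,v in((216,32),(685,218),(530,588),(62,395))]
P=np.array([onz(c,u,v,.012) for u,v in px]); print(P.mean(0))
for a,b in((0,1),(3,2)): d=P[a]-P[b]; print(np.degrees(np.arctan2(-d[0],d[1])),np.linalg.norm(d))
for a,b in((0,3),(1,2)): d=P[a]-P[b]; print(np.degrees(np.arctan2(d[1],d[0])),np.linalg.norm(d))
go([.523,.051,.25])
E
```

```text
[0.52478528 0.0509296  0.012     ]
-21.96699796951644 0.2426613748754128
-22.37389491888717 0.23958553662863324
-22.27896620868502 0.18849610979618545
-23.204395970962096 0.1902391275016913
d [-382.9    8.7    2. ] twist 64.2 pos [0.2643 0.3334 0.2498] t 0.62 F [ 1.8 -3.1  0.2] j [ 0.9   0.09 -0.17  1.31 -0.01  1.76]
```

Request:
carry_out(
  plan=[
    {"dx":-38,"dy":1,"dz":0,"twist":6.4,"fingers":-1},
    {"dx":-76,"dy":2,"dz":0,"twist":12.8,"fingers":-1},
    {"dx":-114,"dy":3,"dz":0,"twist":19.2,"fingers":-1},
    {"dx":-152,"dy":4,"dz":0,"twist":25.6,"fingers":-1},
    {"dx":-190,"dy":5,"dz":0,"twist":32,"fingers":-1},
  ],
)

```text
clock: 1.03
eef_pos: [0.3916, 0.201, 0.2499]
tool_rot: [0.643, 0.766, 0.0, -0.0]
ft_force: [1.3, 2.1, 0.2]
grip_width: 0.0853
grasp_force: 0.0
```

```bash
python3 - <<'E'
from h import *
camera("top")
go([.5245,.051,.25],-22.4)
E
```

```text
d [-164.4  103.3    0.9] twist 31.67 pos [0.396  0.1966 0.2499] t 1.08 F [ 4.1 -1.4  0.1] j [ 0.46  0.13 -0.14  1.31 -0.01  1.87]
```

Request:
carry_out(
  plan=[
    {"dx":-33,"dy":20,"dz":0,"twist":6.5,"fingers":-1},
    {"dx":-66,"dy":41,"dz":0,"twist":13,"fingers":-1},
    {"dx":-99,"dy":62,"dz":0,"twist":19.5,"fingers":-1},
    {"dx":-132,"dy":82,"dz":0,"twist":26,"fingers":-1},
    {"dx":-164,"dy":103,"dz":0,"twist":31.7,"fingers":-1},
  ],
)

```text
clock: 1.5
eef_pos: [0.5219, 0.0579, 0.2498]
tool_rot: [0.828, 0.561, -0.0, -0.0]
ft_force: [-0.1, 1.0, 0.6]
grip_width: 0.0853
grasp_force: 0.0
```

```bash
python3 - <<'E'
from h import *
for i in range(4): camera("top")
go([.5245,.051,.25],-22.4)
c=shot("wrist","w1.png",s=1.5); print(c["eye"],rot(c))
c=shot("scene","s1.png",(220,150,350,250),6)
E
```

```text
d [-6.   5.9 -0.9] twist 0.84 pos [0.5212 0.0587 0.2491] t 1.7 F [ 0.1  0.5 -0.2] j [0.11 0.29 0.07 1.35 0.   2.06]
[0.54982286 0.13001699 0.37258361] [[ 0.93037845 -0.34922644 -0.11152053]
 [-0.36659219 -0.88831526 -0.27659748]
 [-0.00247023  0.29822289 -0.95449306]]
```

View pics/w1.png

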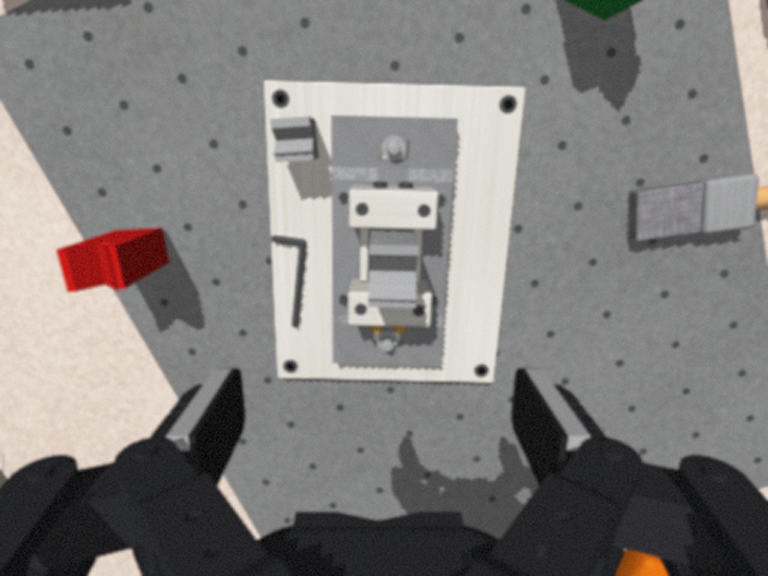

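```bash
python3 - <<'E'
from h import *
from scipy.optimize import least_squares
c=camera("wrist"); t=camera("top")
W=[(-95,120,12,264,82),(95,120,12,525,88),(95,-120,12,492,381),(-95,-120,12,278,378),(-30,49,60,349,187),(30,49,60,438,188),(-30,-49,60,349,324),(30,-49,60,431,326)]
T=[(95,120,12,216,32),(95,-120,12,685,218),(-95,-120,12,530,588),(-95,120,12,62,395)]
W=np.array(W,float);T=np.array(T,float)
def pts(q,A): 
    r=R.from_euler("z",q[2]).as_matrix(); return A[:,:3]/1000@r.T+[q[0],q[1],0]
f=lambda q:np.r_[(proj(c,pts(q,W))-W[:,3:]/1.5).ravel()]
g=lambda q:np.r_[(proj(t,pts(q,T))-(T[:,3:]/6+[185,160])).ravel()]
for h in(f,g,lambda q:np.r_[f(q),g(q)]):
    s=least_squares(h,[.524,.051,-.39],x_scale=[.01,.01,.02]); print(s.x[:2].round(4),np.degrees(s.x[2]).round(2)); print(s.fun.reshape(-1,2).round(1).tolist())
q=s.x
print("blocktop proj*1.5",(1.5*proj(c,pts(q,np.array([[x,y,100.] for x in(-15,15) for y in(-20,20)])))).round(0).tolist())
go([q[0],q[1],.25],np.degrees(q[2]))
E
```

```text
[0.5283 0.0542] -22.57
[[-0.8, -1.5], [0.7, -1.5], [1.3, 0.6], [-0.4, -0.2], [-0.2, 0.9], [0.3, 1.5], [-0.4, 0.4], [-0.4, 0.2]]
[0.5248 0.0509] -22.39
[[0.4, -0.3], [-0.7, -0.1], [0.2, 0.2], [0.1, 0.1]]
[0.5281 0.0539] -22.56
[[-0.9, -1.2], [0.5, -1.3], [1.2, 0.8], [-0.5, 0.0], [-0.3, 1.2], [0.1, 1.8], [-0.5, 0.7], [-0.5, 0.5], [-0.5, -1.5], [-1.7, -1.1], [-1.0, -0.9], [-1.0, -1.2]]
blocktop proj*1.5 [[368.0, 307.0], [369.0, 245.0], [416.0, 308.0], [419.0, 246.0]]
d [-3.2  9.5  0.1] twist 1.18 pos [0.5204 0.0604 0.2501] t 1.9 F [0.6 0.9 0.3] j [0.12 0.29 0.07 1.35 0.   2.06]
```

Request:
carry_out(
  plan=[
    {"dx":-3,"dy":5,"dz":25,"twist":1.1,"fingers":-1},
    {"dx":-5,"dy":8.5,"dz":50,"twist":1.1,"fingers":-1},
    {"dx":-5,"dy":8.5,"dz":75,"twist":1.1,"fingers":-1},
    {"dx":-5,"dy":8.5,"dz":95,"twist":1.1,"fingers":-1},
    {"dx":-5,"dy":8.5,"dz":100,"twist":1.1,"fingers":-1},
  ],
)

```text
clock: 2.32
eef_pos: [0.5243, 0.0524, 0.1469]
tool_rot: [0.831, 0.556, -0.003, -0.001]
ft_force: [-0.6, 0.3, 0.7]
grip_width: 0.0855
grasp_force: 0.0
```

```bash
python3 - <<'E'
from h import *
for i in range(3): camera("top")
go([.5265,.0525,.15],-22.5)
c=shot("wrist","w2.png",s=1.5)
o=bot.get_obs();M=R.from_quat(o["tool_rot"]).as_matrix()
print((1.5*proj(c,[o["eef_pos"]+M@[0,y,z] for y,z in((0,0),(0,.019),(.042,.006),(-.042,.006))])).round(0).tolist())
E
```

```text
d [ 0.  -0.7  0.6] twist -0.04 pos [0.5271 0.0522 0.1506] t 2.47 F [-0.1 -0.5  0.1] j [ 0.1   0.36 -0.09  1.11  0.    2.06]
[[379.0, 406.0], [379.0, 376.0], [512.0, 396.0], [247.0, 395.0]]
```

View pics/w2.png

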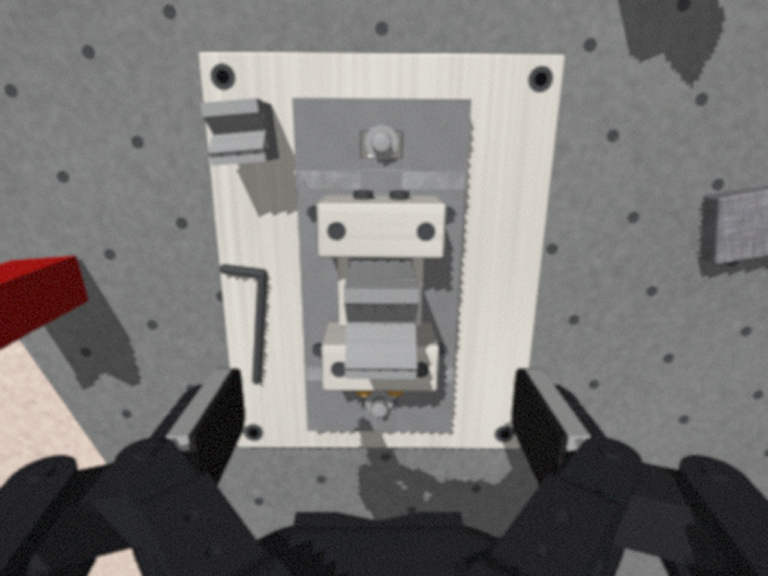

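```bash
python3 - <<'E'
from h import *
from scipy.optimize import least_squares
c=camera("wrist")
W=np.array([(-95,120,12,200,52),(95,120,12,564,55),(-30,49,60,318,201),(30,49,60,445,202),(-30,23,60,321,257),(30,23,60,445,257),(-30,-49,60,323,389),(30,-49,60,437,388),(-15,20,100,346,263),(15,20,100,419,263),(-15,-20,100,346,376),(15,-20,100,417,376)],float)
def pts(q,A): 
    r=R.from_euler("z",q[2]).as_matrix(); return A[:,:3]/1000@r.T+[q[0],q[1],0]
for A in(W,W[:8],W[8:]):
    f=lambda q:(proj(c,pts(q,A))-A[:,3:]/1.5).ravel()
    s=least_squares(f,[.524,.051,-.39],x_scale=[.01,.01,.02]); print(s.x[:2].round(4),np.degrees(s.x[2]).round(2)); print(s.fun.reshape(-1,2).round(1).tolist())
    go([s.x[0],s.x[1],.086],np.degrees(s.x[2]))
E
```

```text
[0.5313 0.0547] -22.85
[[-1.6, -4.3], [1.8, -4.6], [-0.6, -3.0], [1.4, -3.1], [-1.4, -3.6], [-0.4, -3.1], [0.1, -2.1], [0.4, -1.1], [-0.8, 12.7], [0.9, 13.0], [0.1, -2.2], [0.1, -2.0]]
d [ 3.5  1.5 65.8] twist 0.28 pos [0.5283 0.052  0.1518] t 2.57 F [0.6 0.4 0.5] j [ 0.1   0.36 -0.09  1.11  0.    2.06]
[0.5304 0.0524] -22.85
[[-1.2, -0.9], [1.4, -1.2], [-0.5, 0.5], [1.3, 0.4], [-1.3, -0.3], [-0.5, 0.1], [0.3, 0.6], [0.4, 1.6]]
d [ 1.1  1.6 65.8] twist 0.27 pos [0.5283 0.052  0.1518] t 2.57 F [0.6 0.4 0.5] j [ 0.1   0.36 -0.09  1.11  0.    2.06]
[0.5327 0.0582] -22.76
[[-1.1, 6.6], [0.9, 6.8], [-0.0, -7.6], [0.2, -7.5]]
d [ 7.3  1.5 65.8] twist 0.19 pos [0.5283 0.052  0.1518] t 2.57 F [0.6 0.4 0.5] j [ 0.1   0.36 -0.09  1.11  0.    2.06]
```

Request:
carry_out(
  plan=[
    {"dx":0,"dy":1.3,"dz":16,"twist":0.2,"fingers":-1},
    {"dx":0.5,"dy":1.3,"dz":32,"twist":0.2,"fingers":-1},
    {"dx":0.5,"dy":1.3,"dz":48,"twist":0.2,"fingers":-1},
    {"dx":0.5,"dy":1.3,"dz":60,"twist":0.2,"fingers":-1},
    {"dx":0.5,"dy":1.3,"dz":64,"twist":0.2,"fingers":-1},
  ],
)

```text
clock: 2.98
eef_pos: [0.5286, 0.0515, 0.0857]
tool_rot: [0.833, 0.553, -0.0, -0.0]
ft_force: [-0.4, 0.4, 0.3]
grip_width: 0.0855
grasp_force: 0.0
```

```bash
python3 - <<'E'
from h import *
for i in range(3): camera("top")
go([.5285,.0525,.086],-22.7)
go([.5285,.0525,.086],-22.7)
c=shot("wrist","w3.png",(80,100,430,384),2)
E
```

```text
d [ 0.6 -1.3  1.1] twist -0.12 pos [0.5295 0.0515 0.0871] t 3.13 F [-0.4 -0.7  0.1] j [ 0.1   0.43 -0.18  0.96 -0.    2.07]
d [ 0.6 -1.3  1.1] twist -0.12 pos [0.5295 0.0515 0.0871] t 3.13 F [-0.4 -0.7  0.1] j [ 0.1   0.43 -0.18  0.96 -0.    2.07]
```

View pics/w3.png

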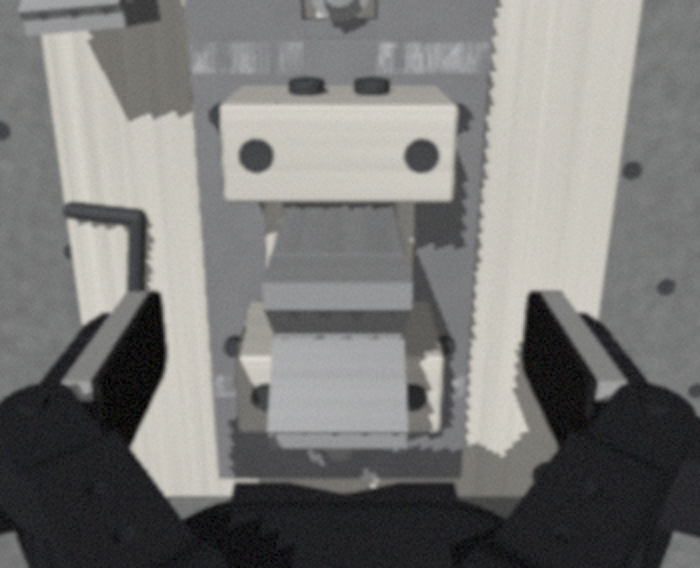

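Request:
carry_out(
  plan=[
    {"dx":0,"dy":-1,"dz":0,"twist":0,"fingers":-0.5},
    {"dx":0,"dy":-1,"dz":0,"twist":0,"fingers":0},
    {"dx":0,"dy":-1,"dz":0,"twist":0,"fingers":1},
    {"dx":0,"dy":-1,"dz":0,"twist":0,"fingers":1},
    {"dx":0,"dy":-1,"dz":0,"twist":0,"fingers":1},
  ],
)

```text
clock: 3.6
eef_pos: [0.528, 0.0518, 0.0865]
tool_rot: [0.833, 0.553, 0.0, 0.0]
ft_force: [0.0, -0.3, 2.3]
grip_width: 0.0288
grasp_force: 61.4
```

Request:
carry_out(
  plan=[
    {"dx":0,"dy":0,"dz":0,"twist":0,"fingers":1},
    {"dx":0,"dy":0,"dz":0,"twist":0,"fingers":1},
    {"dx":0,"dy":0,"dz":0,"twist":0,"fingers":1},
    {"dx":0,"dy":0,"dz":0,"twist":0,"fingers":1},
    {"dx":0,"dy":0,"dz":0,"twist":0,"fingers":1},
  ],
)

```text
clock: 4.02
eef_pos: [0.528, 0.0518, 0.0865]
tool_rot: [0.833, 0.553, 0.0, 0.0]
ft_force: [-1.1, 0.3, 5.1]
grip_width: 0.0293
grasp_force: 61.4
```

```bash
python3 - <<'E'
from h import *
o=bot.get_obs()
M=R.from_quat(o["tool_rot"]).as_matrix()
print(o["eef_pos"],M.T@o["ft_force"],M.T@o["ft_torque"],o["grip_width"],o["grasp_force"],o["joint_pos"])
E
```

```text
[0.52804187 0.05176695 0.08653655] [-0.13950453 -1.10911416 -5.09968098] [ 0.26925078 -0.20342363  0.00671609] 0.029281096802384533 61.42684891819954 [ 9.77182983e-02  4.27217755e-01 -1.80520960e-01  9.62294662e-01
  9.53685128e-06  2.06702262e+00]
```

Request:
carry_out(
  plan=[
    {"dx":0.5,"dy":0,"dz":0,"twist":0,"fingers":1},
    {"dx":1,"dy":0,"dz":-0.2,"twist":0,"fingers":1},
    {"dx":1.5,"dy":0,"dz":-0.4,"twist":0,"fingers":1},
    {"dx":2,"dy":0,"dz":-0.6,"twist":0,"fingers":1},
    {"dx":2,"dy":0,"dz":-0.6,"twist":0,"fingers":1},
  ],
)

```text
clock: 4.43
eef_pos: [0.5282, 0.052, 0.0866]
tool_rot: [0.833, 0.553, -0.001, 0.001]
ft_force: [-2.1, -4.6, 5.5]
grip_width: 0.0289
grasp_force: 61.5
```

```bash
cat >>h.py <<'E'
def st():
    o=bot.get_obs(); M=R.from_quat(o["tool_rot"]).as_matrix()
    print("t",round(o["clock"],2),"pos",(1000*o["eef_pos"]).round(1),"Ftool",(M.T@o["ft_force"]).round(1),"T",(M.T@o["ft_torque"]).round(2),"tilt about pocket x,y deg",np.degrees([-M[2,0],M[2,1]]).round(2),"grip",round(o["grip_width"]*1e3,1),round(o["grasp_force"]))
E
python3 -c "from h import *; st()"
```

```text
t 4.43 pos [528.2  52.   86.6] Ftool [-5.1 -0.1 -5.4] T [-0.05 -1.26 -0.04] tilt about pocket x,y deg [0.2  0.04] grip 28.9 61
```

Request:
carry_out(
  plan=[
    {"dx":1,"dy":0,"dz":-0.4,"twist":0,"fingers":1},
    {"dx":2,"dy":0,"dz":-0.8,"twist":0,"fingers":1},
    {"dx":3,"dy":0,"dz":-1.2,"twist":0,"fingers":1},
    {"dx":4,"dy":0,"dz":-1.2,"twist":0,"fingers":1},
    {"dx":4,"dy":0,"dz":-1.2,"twist":0,"fingers":1},
  ],
)

```text
clock: 4.85
eef_pos: [0.5284, 0.0528, 0.0868]
tool_rot: [0.834, 0.552, -0.004, 0.003]
ft_force: [-3.1, -13.5, 3.5]
grip_width: 0.0289
grasp_force: 61.3
```

```bash
python3 -c "from h import *; st()"
```

```text
t 4.85 pos [528.4  52.8  86.8] Ftool [-13.7   2.5  -3.3] T [-0.62 -3.    0.01] tilt about pocket x,y deg [0.62 0.03] grip 28.9 61
```

Request:
carry_out(
  plan=[
    {"dx":2,"dy":0,"dz":-0.4,"twist":0,"fingers":1},
    {"dx":4,"dy":0,"dz":-0.8,"twist":0,"fingers":1},
    {"dx":6,"dy":0,"dz":-1.2,"twist":0,"fingers":1},
    {"dx":8,"dy":0,"dz":-1.6,"twist":0,"fingers":1},
    {"dx":8,"dy":0,"dz":-1.6,"twist":0,"fingers":1},
  ],
)

```text
clock: 5.27
eef_pos: [0.5297, 0.0564, 0.0877]
tool_rot: [0.835, 0.551, -0.008, 0.005]
ft_force: [-3.4, -19.0, 4.2]
grip_width: 0.0287
grasp_force: 61.8
```

```bash
python3 -c "from h import *; st()"
```

```text
t 5.27 pos [529.7  56.4  87.7] Ftool [-18.9   4.4  -3.8] T [-0.96 -4.63  0.2 ] tilt about pocket x,y deg [1.12 0.  ] grip 28.7 62
```

Request:
carry_out(
  plan=[
    {"dx":-4,"dy":0,"dz":-0.5,"twist":0,"fingers":1},
    {"dx":-8,"dy":0,"dz":-1,"twist":0,"fingers":1},
    {"dx":-12,"dy":0,"dz":-1.5,"twist":0,"fingers":1},
    {"dx":-16,"dy":0,"dz":-2,"twist":0,"fingers":1},
    {"dx":-16,"dy":0,"dz":-2,"twist":0,"fingers":1},
  ],
)

```text
clock: 5.68
eef_pos: [0.5282, 0.054, 0.0903]
tool_rot: [0.832, 0.554, 0.004, -0.004]
ft_force: [4.2, 10.3, -9.4]
grip_width: 0.029
grasp_force: 60.7
```

```bash
python3 -c "from h import *; st()"
```

```text
t 5.68 pos [528.2  54.   90.3] Ftool [11.1 -0.1  9.5] T [-0.12  2.63 -0.02] tilt about pocket x,y deg [-0.61 -0.15] grip 29.0 61
```

Request:
carry_out(
  plan=[
    {"dx":-2,"dy":0,"dz":0,"twist":0,"fingers":1},
    {"dx":-4,"dy":0,"dz":0,"twist":0,"fingers":1},
    {"dx":-6,"dy":0,"dz":0,"twist":0,"fingers":1},
    {"dx":-8,"dy":0,"dz":-0.3,"twist":0,"fingers":1},
    {"dx":-8,"dy":0,"dz":-0.6,"twist":0,"fingers":1},
  ],
)

```text
clock: 6.1
eef_pos: [0.5262, 0.0487, 0.0921]
tool_rot: [0.832, 0.555, 0.006, -0.005]
ft_force: [4.8, 14.1, -8.5]
grip_width: 0.0291
grasp_force: 60.7
```

```bash
python3 - <<'E'
from h import *
st()
shot("scene","s2.png",(220,130,350,230),6)
E
```

```text
t 6.1 pos [526.2  48.7  92.1] Ftool [14.7 -0.9  8.8] T [ 0.05  3.75 -0.07] tilt about pocket x,y deg [-0.83 -0.08] grip 29.1 61
```

View pics/s2.png

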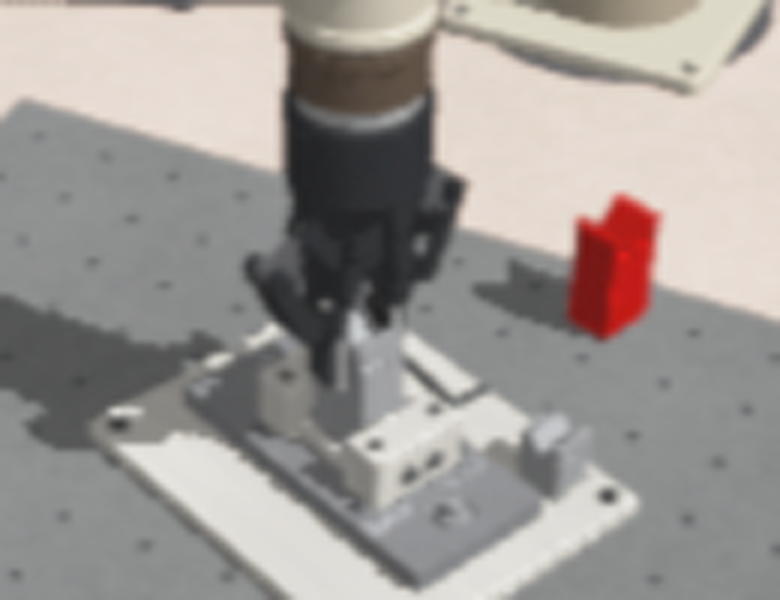

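Request:
carry_out(
  plan=[
    {"dx":5,"dy":0,"dz":-0.3,"twist":0,"fingers":1},
    {"dx":10,"dy":0,"dz":-0.6,"twist":0,"fingers":1},
    {"dx":14,"dy":0,"dz":-0.9,"twist":0,"fingers":1},
    {"dx":18,"dy":0,"dz":-1.2,"twist":0,"fingers":1},
    {"dx":20,"dy":0,"dz":-1.5,"twist":0,"fingers":1},
  ],
)

```text
clock: 6.57
eef_pos: [0.5281, 0.054, 0.0929]
tool_rot: [0.834, 0.552, -0.008, 0.005]
ft_force: [-6.3, -18.5, 7.1]
grip_width: 0.029
grasp_force: 63.0
```

```bash
python3 -c "from h import *; st()"
```

```text
t 6.57 pos [528.1  54.   92.9] Ftool [-19.6   1.5  -6.7] T [-0.37 -4.35  0.16] tilt about pocket x,y deg [ 1.08 -0.  ] grip 29.0 63
```

Request:
carry_out(
  plan=[
    {"dx":1,"dy":0,"dz":-0.4,"twist":0,"fingers":1},
    {"dx":2,"dy":0,"dz":-0.8,"twist":0,"fingers":1},
    {"dx":3,"dy":0,"dz":-1.2,"twist":0,"fingers":1},
    {"dx":3,"dy":0,"dz":-1.6,"twist":0,"fingers":1},
    {"dx":3,"dy":0,"dz":-2,"twist":0,"fingers":1},
  ],
)

```text
clock: 6.98
eef_pos: [0.529, 0.0565, 0.0937]
tool_rot: [0.834, 0.551, -0.008, 0.004]
ft_force: [-5.1, -17.5, -3.3]
grip_width: 0.0289
grasp_force: 61.4
```

```bash
python3 -c "from h import *; st()"
```

```text
t 6.98 pos [529.   56.5  93.7] Ftool [-18.    2.1   3.6] T [-0.97 -4.39 -0.02] tilt about pocket x,y deg [ 1.03 -0.08] grip 28.9 61
```

Request:
carry_out(
  plan=[
    {"dx":-5,"dy":0,"dz":-0.3,"twist":0,"fingers":1},
    {"dx":-10,"dy":0,"dz":-0.6,"twist":0,"fingers":1},
    {"dx":-14,"dy":0,"dz":-0.9,"twist":0,"fingers":1},
    {"dx":-18,"dy":0,"dz":-1.2,"twist":0,"fingers":1},
    {"dx":-20,"dy":0,"dz":-1.5,"twist":0,"fingers":1},
  ],
)

```text
clock: 7.4
eef_pos: [0.5265, 0.0503, 0.0967]
tool_rot: [0.832, 0.554, 0.005, -0.005]
ft_force: [3.9, 15.2, -6.1]
grip_width: 0.0287
grasp_force: 61.3
```

```bash
python3 -c "from h import *; st()"
```

```text
t 7.4 pos [526.5  50.3  96.7] Ftool [15.4 -2.3  6.3] T [ 0.43  3.83 -0.03] tilt about pocket x,y deg [-0.73 -0.15] grip 28.7 61
```

Request:
carry_out(
  plan=[
    {"dx":-1,"dy":0,"dz":-0.4,"twist":0,"fingers":1},
    {"dx":-2,"dy":0,"dz":-0.8,"twist":0,"fingers":1},
    {"dx":-3,"dy":0,"dz":-1.2,"twist":0,"fingers":1},
    {"dx":-3,"dy":0,"dz":-1.6,"twist":0,"fingers":1},
    {"dx":-3,"dy":0,"dz":-2,"twist":0,"fingers":1},
  ],
)

```text
clock: 7.82
eef_pos: [0.5252, 0.0475, 0.0985]
tool_rot: [0.832, 0.555, 0.004, -0.004]
ft_force: [5.2, 10.2, -10.5]
grip_width: 0.029
grasp_force: 60.3
```

```bash
python3 -c "from h import *; st()"
```

```text
t 7.82 pos [525.2  47.5  98.5] Ftool [11.3  0.9 10.7] T [-0.09  3.06  0.01] tilt about pocket x,y deg [-0.62 -0.13] grip 29.0 60
```

Request:
carry_out(
  plan=[
    {"dx":5,"dy":0,"dz":-0.2,"twist":0,"fingers":1},
    {"dx":10,"dy":0,"dz":-0.4,"twist":0,"fingers":1},
    {"dx":14,"dy":0,"dz":-0.8,"twist":0,"fingers":1},
    {"dx":17,"dy":0,"dz":-1.2,"twist":0,"fingers":1},
    {"dx":19,"dy":0,"dz":-1.5,"twist":0,"fingers":1},
  ],
)

```text
clock: 8.23
eef_pos: [0.5281, 0.055, 0.1004]
tool_rot: [0.834, 0.552, -0.006, 0.003]
ft_force: [-7.3, -14.3, 6.2]
grip_width: 0.0293
grasp_force: 62.7
```

```bash
python3 -c "from h import *; st()"
```

```text
t 8.23 pos [528.1  55.  100.4] Ftool [-16.1  -1.1  -6. ] T [ 0.44 -4.33  0.  ] tilt about pocket x,y deg [ 0.8  -0.07] grip 29.3 63
```

Request:
carry_out(
  plan=[
    {"dx":-5,"dy":0,"dz":-0.2,"twist":0,"fingers":1},
    {"dx":-10,"dy":0,"dz":-0.4,"twist":0,"fingers":1},
    {"dx":-14,"dy":0,"dz":-0.8,"twist":0,"fingers":1},
    {"dx":-16,"dy":0,"dz":-1.2,"twist":0,"fingers":1},
    {"dx":-16,"dy":0,"dz":-1.5,"twist":0,"fingers":1},
  ],
)

```text
clock: 8.65
eef_pos: [0.5267, 0.0503, 0.1026]
tool_rot: [0.832, 0.554, 0.005, -0.004]
ft_force: [2.5, 12.5, -5.0]
grip_width: 0.0289
grasp_force: 61.9
```

```bash
python3 -c "from h import *; st()"
```

```text
t 8.65 pos [526.7  50.3 102.6] Ftool [12.5 -2.5  5.2] T [ 0.6   3.19 -0.05] tilt about pocket x,y deg [-0.74 -0.08] grip 28.9 62
```

Request:
carry_out(
  plan=[
    {"dx":1,"dy":0,"dz":-1,"twist":0,"fingers":1},
    {"dx":2,"dy":0,"dz":-2,"twist":0,"fingers":1},
    {"dx":2,"dy":0,"dz":-3,"twist":0,"fingers":1},
    {"dx":2,"dy":0,"dz":-3,"twist":0,"fingers":1},
    {"dx":2,"dy":0,"dz":-3,"twist":0,"fingers":1},
  ],
)

```text
clock: 9.07
eef_pos: [0.5271, 0.0501, 0.1057]
tool_rot: [0.832, 0.554, 0.003, -0.002]
ft_force: [1.5, 6.4, -2.5]
grip_width: 0.0289
grasp_force: 62.1
```

```bash
python3 -c "from h import *; st()"
```

```text
t 9.07 pos [527.1  50.1 105.7] Ftool [ 6.4 -1.1  2.5] T [ 0.3   1.55 -0.01] tilt about pocket x,y deg [-0.39  0.01] grip 28.9 62
```

Request:
carry_out(
  plan=[
    {"dx":1,"dy":0,"dz":-1,"twist":0,"fingers":1},
    {"dx":2,"dy":0,"dz":-2,"twist":0,"fingers":1},
    {"dx":3,"dy":0,"dz":-3,"twist":0,"fingers":1},
    {"dx":3,"dy":0,"dz":-4,"twist":0,"fingers":1},
    {"dx":3,"dy":0,"dz":-4,"twist":0,"fingers":1},
  ],
)

```text
clock: 9.48
eef_pos: [0.5268, 0.0501, 0.1089]
tool_rot: [0.833, 0.553, -0.0, -0.0]
ft_force: [-0.6, 2.1, -4.2]
grip_width: 0.0287
grasp_force: 61.2
```

```bash
python3 - <<'E'
from h import *
st(); shot("wrist","w4.png",(80,100,430,384),2); st()
E
```

```text
t 9.48 pos [526.8  50.1 108.9] Ftool [ 1.7 -1.4  4.2] T [ 0.11  0.61 -0.  ] tilt about pocket x,y deg [-0.01 -0.05] grip 28.7 61
t 9.53 pos [526.7  50.1 108.9] Ftool [ 2.6 -0.6  5.3] T [ 0.12  0.63 -0.04] tilt about pocket x,y deg [-0.02 -0.05] grip 29.3 61
```

View pics/w4.png

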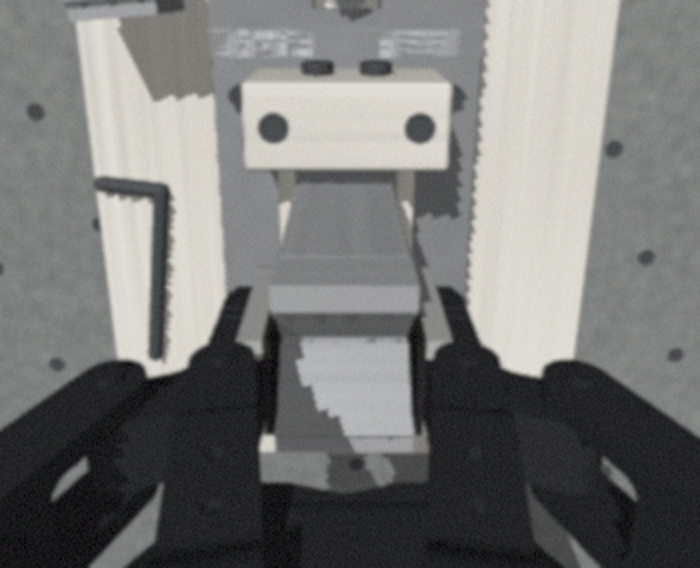

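Request:
carry_out(
  plan=[
    {"dx":0,"dy":0,"dz":-4,"twist":0,"fingers":1},
    {"dx":1,"dy":0,"dz":-10,"twist":0,"fingers":1},
    {"dx":1.5,"dy":0,"dz":-17,"twist":0,"fingers":1},
    {"dx":1.5,"dy":0,"dz":-23,"twist":0,"fingers":1},
    {"dx":1.5,"dy":0,"dz":-26,"twist":0,"fingers":1},
  ],
)

```text
clock: 9.95
eef_pos: [0.5283, 0.051, 0.1366]
tool_rot: [0.833, 0.553, 0.001, 0.001]
ft_force: [-0.3, -0.3, -4.0]
grip_width: 0.0292
grasp_force: 61.3
```

```bash
python3 - <<'E'
from h import *
for i in range(4): camera("top")
st(); shot("wrist","w5.png",(120,130,390,360),2.9); st()
E
```

```text
t 10.15 pos [527.5  51.1 135.2] Ftool [-0.5  0.1  4.4] T [-0.02 -0.03 -0.02] tilt about pocket x,y deg [0.01 0.02] grip 29.0 61
t 10.2 pos [527.3  51.1 134.9] Ftool [-0.4 -0.9  4.9] T [-0.08 -0.04  0.  ] tilt about pocket x,y deg [ 0.02 -0.02] grip 29.0 61
```

View pics/w5.png

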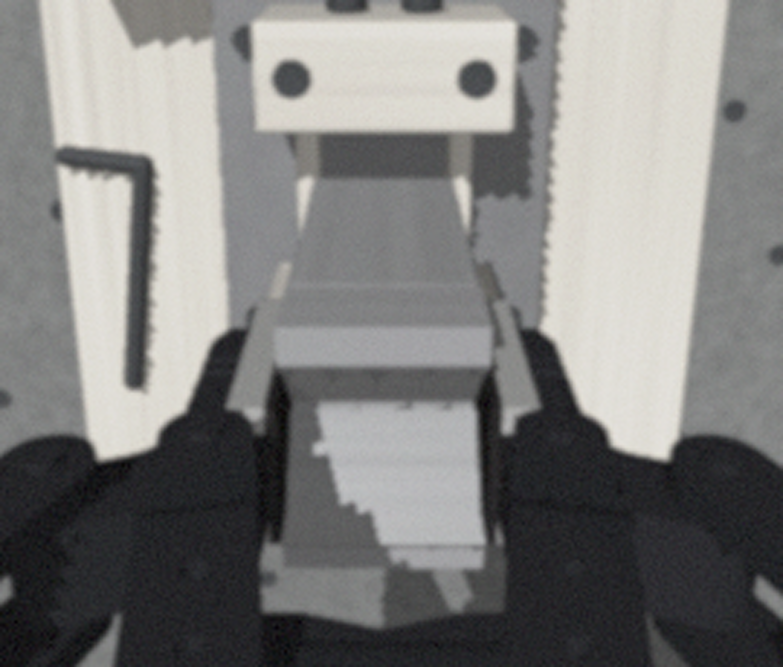

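```bash
python3 - <<'E'
from h import *
from scipy.optimize import least_squares
c=camera("wrist"); o=bot.get_obs(); M=R.from_quat(o["tool_rot"]).as_matrix()
F=[(20,74,327,273,492),(14,74,367,275,491),(0,60,402,None,None),(-14,74,545,284,484),(-20,74,568,284,484),(20,3,178,313,457)]
def res(q,F=F,h=0):
    r=[]
    Rb=R.from_euler("xyz",[q[3],0,q[4]]).as_matrix()   # block axes: x=tool y, y=tool x, z=-tool z
    for y,z,row,a,b in F:
        P=np.array([[-15,y,z-60],[15,y,z-60]])/1000@Rb.T+np.array(q[:3])
        W=np.c_[P[:,1],P[:,0],-P[:,2]]@M.T+o["eef_pos"]
        uv=proj(c,W); r+=[uv[:,1].mean()-(row/2.9+130)]
        if a and abs(y)==20: r+=[uv[0,0]-(a/2.9+120),uv[1,0]-(b/2.9+120)]
    return np.array(r)
for G in(F,F[:2]+F[3:],F[:2]+F[5:]):
    s=least_squares(lambda q:res(q,G),[0,0,0,0,0],x_scale=[.01,.01,.01,.1,.1]); print((s.x[:3]*1e3).round(2),np.degrees(s.x[3:]).round(2),s.fun.round(1))
    J=s.jac; print("sd/px",np.sqrt(np.diag(np.linalg.inv(J.T@J)))*[1e3]*3*0 if 0 else (np.degrees(np.sqrt(np.linalg.inv(J.T@J)[3,3]))).round(2))
st()
E
```

```text
[0.59 0.69 0.45] [-0.79  0.16] [ 0.3  0.1  0.7  0.1  0.5 -2.3  1.5 -0.3  0.3 -0.1 -0.2 -1.1]
sd/px 0.54
[0.59 0.65 0.45] [-0.81  0.16] [ 0.3  0.1  0.7  0.2 -2.2  1.6 -0.3  0.3  0.  -0.2 -1.1]
sd/px 0.55
[4.33 2.19 2.88] [-1.34 11.32] [-0.  -0.1  0.5 -0.1  0.1  0.3 -1. ]
sd/px 0.86
t 10.25 pos [527.2  51.2 134.7] Ftool [0.1 0.3 5. ] T [-0.03 -0.05  0.03] tilt about pocket x,y deg [ 0.03 -0.04] grip 29.4 61
```

```bash
python3 - <<'E'
from h import *
shot("scene","s3.png",(215,120,345,220),6); st()
E
```

```text
t 10.3 pos [527.2  51.2 134.6] Ftool [-0.3 -0.3  5. ] T [-0.04  0.01 -0.  ] tilt about pocket x,y deg [ 0.03 -0.04] grip 29.1 61
```

View pics/s3.png

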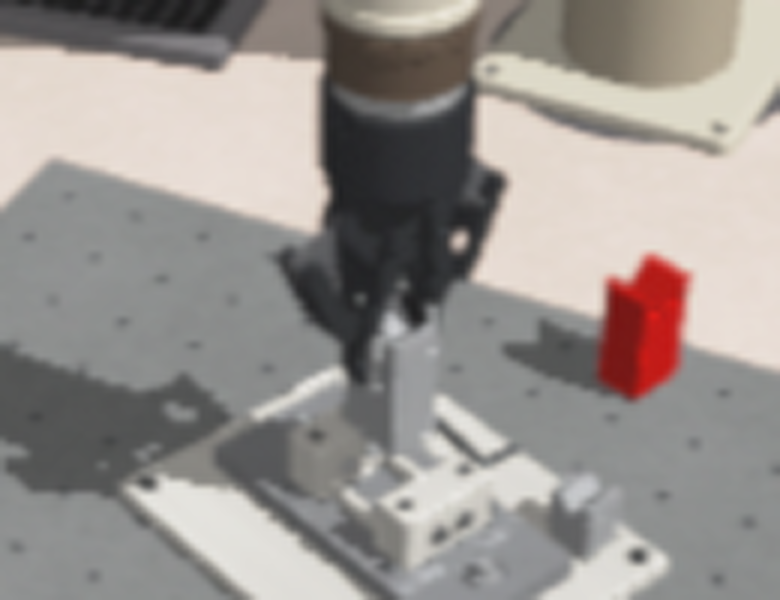

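The picture shows the block upright just above the walls, held at about (410, 400). The fixture is still flat: its wall screw at (465, 468) is where it was in the earlier view. The spare block and hex key have not moved.

```bash
python3 -c "from h import *; print(job_done())"
```

```text
the job is handed in; nothing more can be done
None
```

The block is free and the job is handed in at about 10 s: the block was rocked out and is held about 1° off upright, about 15 mm above the walls over its pocket; the fixture looked still down in the last picture, and the nearby items I could see had not moved. The moves cannot tilt the tool, so I leaned the block by pushing its head sideways.

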